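# Load the bench kiln through its lever-worked door

## Robot

A 7-joint arm with a two-finger parallel gripper is mounted at the origin on a cart in front of the work surface, level with it; the furniture and walls round the work are solid. World frame = base frame: x ahead of the robot, y to its left, z up, the work surface at z = 0. Lengths are in m, angles in rad, forces in N, time in s.
With the tool pointing down it reaches from about 0.4 to 0.85 m from the base axis. Payload 10.4 kg.
Tool frame: the origin (TCP) lies at the centre of the arm's flange, where the gripper is bolted on; the fingertips stand 173 mm ahead of it and the grasp point (between the pads) lies 155 mm ahead of it; x points along the fingers, z is the direction in which the jaws open and shut, and the axes are right-handed (so a half turn about x gives the same grasp; the last joint's range is limited). The gripper opens to 85 mm and grips with 20 to 120 N. Pads are 22 mm wide; open, the fingers measure 114 mm over their backs; the gripper's body (76 mm by 85 mm) begins 54 mm behind the grasp point. The pads swing forward as they close: fully open they stand 13 mm farther back than shut.
Start: joints at [-1.234, 0.332, -0.065, 1.46, 0.022, 1.35, -0.088], TCP at [0.22, 0.585, 0.405] pointing down, gripper open.
Joint ranges: [-2.6, 2.6], [-0.5, 2.12], [-1.47, 1.34], [0.16, 2.42], [-1.27, 4.41], [0.06, 2.06], [-2.6, 2.6]. Speed limits (rad/s): [2.22, 2.22, 2.79, 2.79, 3.14, 3.14, 3.14].

## Interface

Orientations are given as a unit quaternion [x, y, z, w].
In Python, from cell import get_state, capture, camera_model, close_job gives the robot as it stands.
- The arm moves only by the shell command python3 -m handwheel 'ROWS'. ROWS is JSON, a list of rows, each an object with "translation": the shift along the tool's x, y, z in m, a list of three; "turn": the turn, a rotation vector about the tool's x, y, z in rad, a list of three; "gripper": the opening in per cent of the stroke, from 0 (shut) to 100 (fully open). In form: [{"translation": [dx, dy, dz], "turn": [wx, wy, wz], "gripper": gripper}, ...]. A call has 1 to 12 rows; each row shifts and turns the commanded pose from where the row before left it, along the tool's axes as they then stand; what a row does not reach is not made up. A row lasts 1/12 s, in which the tool goes at most 41.7 mm and 7.16 degrees, less where a joint would pass 70% of its speed; a pose out of reach is approached as far as the arm can. A call with a gripper value outside its range is refused whole. The fingers move at their own pace and stop on an object; the grip force is fixed at half the most. Time passes only in rows, so rows that do not move let the fingers close. It gives the time, the measured TCP pose, the force and the opening at its end, in the units of the state.
- get_state(): the state, without advancing time (a new reading comes with each control period).
- capture(name): name is "scene" or "top"; returns the picture (420x560x3 uint8, red, green, blue); there is no depth.
- camera_model(name): a dict with "fx", "fy", "cx", "cy" (pixels), "distortion" ([k1, k2, p1, p2, k3] as OpenCV has them; the pictures are not rectified), "R" (3x3) and "t" (3): a world point X has camera coordinates R X + t. Camera axes: x right, y down, z forward; pixel columns grow to the right and rows downward; lengths in m; the calibration is good to about 2 mm. A picture is of the moment at which its call begins. camera_model takes no time and is no camera call.
- close_job(): hands the job in, once; it reports no verdict.
The state is a dict: "t": time; "joint_positions": joint angles; "joint_velocities": joint speeds; "effort": joint torques, N m; "eef_pos": TCP position; "tool_rot": TCP orientation; "contact_force": force on the tool from outside, world axes, zero at the start; "ft_torque": the same for the moment, N m; "opening": finger opening in m.
Only numpy, scipy, OpenCV 4.12 (cv2) and the standard library are available. Lean on these libraries where they do the work, as an engineer would, in place of code of your own. Each camera call takes 0.05 s, during which the arm holds its last target.

## Task

Load the two silver rings into the cold bench kiln by pressing and pushing only: press down the outer end of the rocking lever until the kiln door is right up, push the firing tray by its upright tab straight in until it is fully home against the back of the chamber, then press down the lever's other end, above the door, until the door is fully shut. Lift nothing, move the door only through the lever, keep both rings lying on the tray, and leave the things round the kiln alone.

Things in the scene. Friction and masses are not known exactly. Their poses are not given: they have to be found in the camera images.
- kiln: Grey bench kiln, fixed. Origin on the worktop under the middle of the door; own x points from the front into the chamber, y left, z up; kiln offsets are in mm in this frame. Casing x 8 to 128, y -110 to 110, top 178 high, door guides 195. Chamber y -37 to 37, floor 45 high, back wall x = 78. Steel sill, 45 high, from the door to x = -128; two rails 71 apart, 10 high, beside the tray's path.
- door (a joint): Height of the rising dark steel kiln door (106 wide, 81 high, x -11 to 3) above shut, m: 0 shut, 0.060 right up. Coupled to the lever; not to be pushed itself. Counterbalanced: stays where it is left. While down it blocks the tray; a slot 42 wide and 13 high in its lower edge lets the tray's flat tail stick out when shut.
- lever (a joint): Angle of the steel rocking lever across the kiln's front, rad: 0 = door shut, outer (raising) end up; 0.643 = door right up, outer end down. It rocks about a pin at x = -29, y = -95, 208 high; friction holds it at any angle, about 3 to 6 N on a pad moves it, hard stop at each end.
- raise_pad (a point): Centre of the top face of the black press pad (32 x 36, 9 thick) on the lever's outer (right, -y) end, 135 from the pin; pressing it down raises the door. In the kiln's frame it lies at x = -29, y = -219, 263 high with the door shut, and y = -227, 178 high with the door right up; the face slopes up to 0.32 rad with the lever.
- shut_pad (a point): Centre of the top face of the black press pad (32 x 28, 9 thick) on the lever's inner end, in front of and above the door, 130 from the pin; pressing it down lowers the door. In the kiln's frame it lies at x = -29, y = 33, 180 high with the door shut, and y = 24, 262 high with the door right up; the face slopes up to 0.32 rad.
- tray: Loose steel firing tray, 0.3 kg: plate 60 long (x), 66 wide, lips 12 high, terracotta pad with top at 8. Origin: centre of the underside; x points to the chamber. A flat tail 14 wide, 5 thick runs back to an upright tab. It starts on the sill, origin 48 to 62 in front of the kiln's; fully home, front lip at the back wall, its origin is at x = 48 in the kiln's frame.
- push_tab (a point): Centre of the rear face (-x, away from the kiln) of the tray's upright black tab: 36 wide, 34 high from the tray's underside, 5 thick. The point is 152.5 behind the tray's origin and 20 above its underside, 65 above the worktop. It ends about 104 in front of the kiln's origin, so nothing need reach under the door.
- plain_ring: Plain silver ring, 20 outside, 5 high, lying flat on the tray's pad. Origin at the centre of its underside.
- signet_ring: Silver signet ring blank, 21 outside, 4 high, lying flat on the tray's pad. Origin at the centre of its underside.
- ring_clamp: Turned wooden ring clamp, 114 x 25 x 22, lying on the worktop right of the sill. Bystander.
- borax_cone: White round borax tablet, 43 across, 15 high, on the worktop to the right. Bystander.
- finger_cot: Tan leather finger protector, 20 x 40 x 20, on the worktop to the left. Bystander.

How it is judged:
By the outcome, as a careful person would: the job done as asked, in the order asked, and still so for the second after the job is handed in, with the robot touching nothing.
It also fails if it takes over 51 s, if anything falls off the work surface, if the arm or the gripper's body presses on something with over 40 N, if the wrist force passes 120 N, or if a joint passes its speed limit or range.

## Working session

There is one attempt and no reset: what is moved stays moved. The work goes in short steps, Python scripts to look and compute and a shell command to move; the robot and the scene stay as the last step left them, time stands still between calls to the robot, and variables do not carry over. Pictures are saved under pics/ and viewed, and the job is handed in when it is done.

```bash
ls; mkdir -p pics
python3 - <<'E'
from cell import *
import cv2
print(get_state())
for n in("scene","top"):
    im=capture(n); cv2.imwrite(f"pics/{n}0.png",im[:,:,::-1]); print(n,camera_model(n))
E
```

```text
pics
{'t': 0.0, 'joint_positions': array([-1.23357775,  0.33287184, -0.06473054,  1.46097219,  0.02159215,
        1.34991068, -0.08850383]), 'joint_velocities': array([-0.00124075,  0.00250315,  0.00062501, -0.00093442, -0.0001263 ,
        0.00092072, -0.00064544]), 'effort': array([ 2.23440488e-04, -6.25434566e+01,  4.93224571e-02, -3.91621721e+01,
        1.61947135e-02,  9.69738874e-03, -2.29200202e-05]), 'eef_pos': array([0.21999408, 0.58485239, 0.40390111]), 'tool_rot': array([-0.4027829 ,  0.58180651,  0.40216262,  0.58097534]), 'contact_force': array([ 0.14918351, -0.38307729,  0.26703684]), 'ft_torque': array([ 0.02235613,  0.04347874, -0.02459647]), 'opening': 0.08538387106112329}
scene {'fx': 463.4578869808752, 'fy': 463.4578869808752, 'cx': 276.8212300421368, 'cy': 210.4649284754227, 'distortion': array([-0.06639604,  0.        ,  0.        ,  0.        ,  0.        ]), 'R': array([[ 0.47130712, -0.88196621, -0.00228138],
       [-0.41330917, -0.21857854, -0.88396773],
       [ 0.77913101,  0.4175632 , -0.46754234]]), 't': array([-0.27218546,  0.36898841,  0.88706677])}
top {'fx': 428.72237251284406, 'fy': 428.72237251284406, 'cx': 272.2586747256669, 'cy': 209.9105254852326, 'distortion': array([-0.01206171,  0.        ,  0.        ,  0.        ,  0.        ]), 'R': array([[ 0.0056393 , -0.99998281, -0.00160324],
       [-0.98414311, -0.00526572, -0.17729809],
       [ 0.1772866 ,  0.00257765, -0.98415589]]), 't': array([0.01253901, 0.57647251, 1.08856691])}
```

View pics/scene0.png

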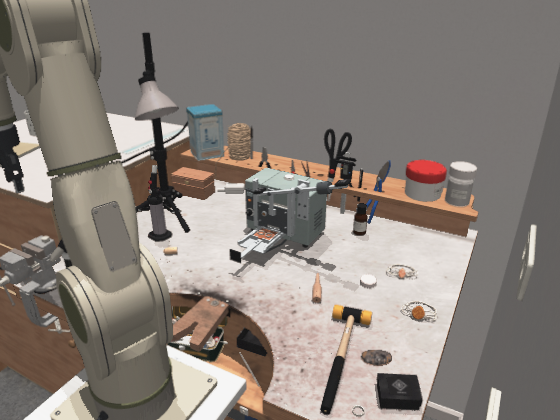

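View pics/top0.png

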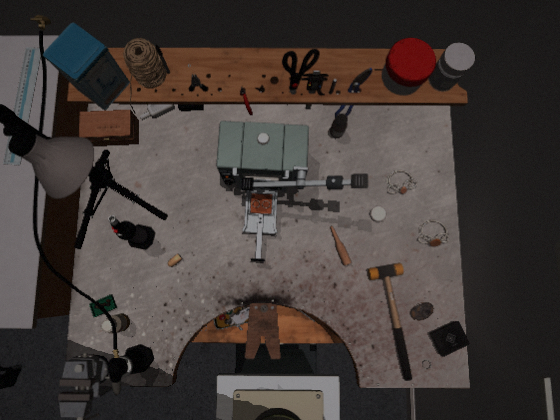

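Run:
```python
import cv2
a=cv2.imread("pics/top0.png")[110:280,200:400]; cv2.imwrite("pics/top0c.png",cv2.resize(a,None,fx=3.5,fy=3.5,interpolation=cv2.INTER_CUBIC))
a=cv2.imread("pics/scene0.png")[155:305,210:390]; cv2.imwrite("pics/scene0c.png",cv2.resize(a,None,fx=4,fy=4,interpolation=cv2.INTER_CUBIC))
```

```text
(no output)
```

View pics/top0c.png

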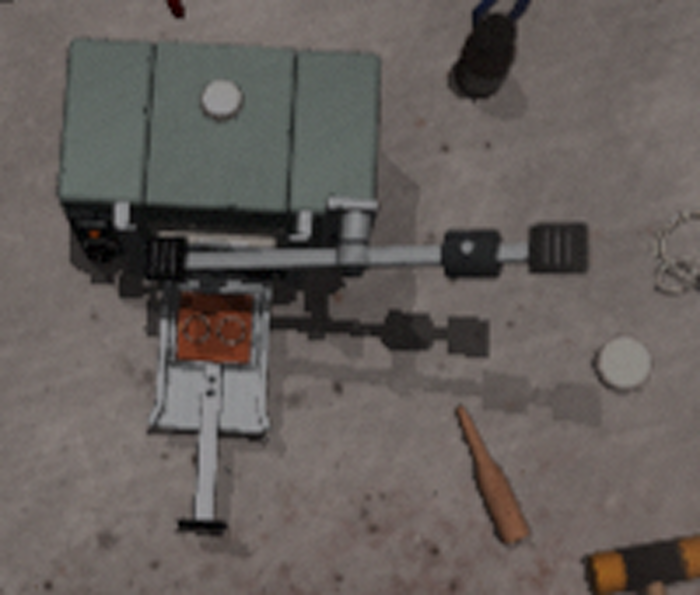

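View pics/scene0c.png

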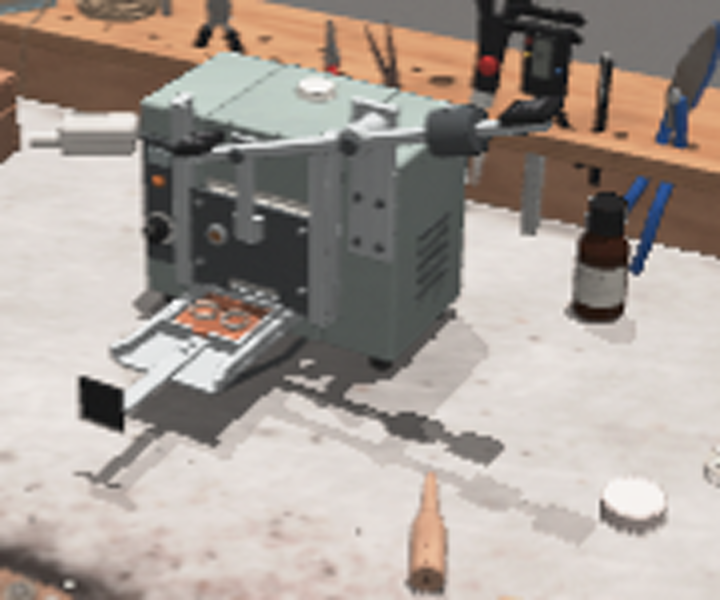

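```bash
cat > h.py <<'E'
import numpy as np, cv2
from cell import *
def ray(n,uv):
    m=camera_model(n);K=np.array([[m['fx'],0,m['cx']],[0,m['fy'],m['cy']],[0,0,1]])
    p=cv2.undistortPoints(np.array([[uv]],float),K,np.array(m['distortion']))[0,0]
    R=np.array(m['R']);return -R.T@m['t'],R.T@np.r_[p,1]
def on(n,uv,z):
    o,d=ray(n,uv);return o+d*(z-o[2])/d[2]
def two(a,b):
    (o1,d1),(o2,d2)=ray("top",a),ray("scene",b)
    s=np.linalg.lstsq(np.c_[d1,-d2],o2-o1,rcond=None)[0]
    p,q=o1+d1*s[0],o2+d2*s[1];return (p+q)/2,np.linalg.norm(p-q)
def proj(n,X):
    m=camera_model(n);K=np.array([[m['fx'],0,m['cx']],[0,m['fy'],m['cy']],[0,0,1]])
    R=np.array(m['R']);return cv2.projectPoints(np.array(X,float).reshape(-1,3),cv2.Rodrigues(R)[0],np.array(m['t']),K,np.array(m['distortion']))[0][:,0]
E
python3 - <<'E'
from h import *
np.set_printoptions(precision=4,suppress=True)
T=lambda x,y:(200+(x+.5)/3.5-.5,110+(y+.5)/3.5-.5)
S=lambda x,y:(210+(x+.5)/4-.5,155+(y+.5)/4-.5)
r=on("top",T(558,248),.263);s=on("top",T(166,259),.180)
print("raise",r,"shut",s,np.linalg.norm((r-s)[:2]),"exp .252 yaw",np.arctan2(*(-(r-s)[:2]*[-1,1])))
bl,br,fl,fr=[on("top",T(*p),.178) for p in((72,40),(380,54),(62,200),(378,212))]
print("casing",bl,br,fl,fr,np.linalg.norm((bl-br)[:2]),np.linalg.norm((bl-fl)[:2]))
print("tab top",on("top",T(202,525),.079),on("top",T(179,525),.079),on("top",T(226,527),.079))
print("tab two", two(T(202,526),S(102,380)))
print("sill front", on("top",T(150,430),.045),on("top",T(265,435),.045))
print("knob", on("top",T(166,259),.18), "pad two raise",two(T(558,248),S(530,112)),"shut",two(T(166,259),S(195,143)))
E
```

```text
raise [ 0.6046 -0.1742  0.263 ] shut [0.6165 0.0757 0.18  ] 0.25020261620390416 exp .252 yaw -0.04744308932746596
casing [0.7744 0.1443 0.178 ] [ 0.7651 -0.0714  0.178 ] [0.6583 0.148  0.178 ] [ 0.6509 -0.069   0.178 ] 0.2159481540636351 0.11617919825326378
tab top [0.4428 0.0528 0.079 ] [0.4427 0.0695 0.079 ] [0.4415 0.0353 0.079 ]
tab two (array([0.4422, 0.0522, 0.0814]), np.float64(0.001097494024608743))
sill front [0.5163 0.0942 0.045 ] [0.513  0.0072 0.045 ]
knob [0.6165 0.0757 0.18  ] pad two raise (array([ 0.6053, -0.174 ,  0.2572]), np.float64(0.003023754408861028)) shut (array([0.6166, 0.0777, 0.1748]), np.float64(0.003998940606781026))
```

```bash
cat >> h.py <<'E'
from scipy.spatial.transform import Rotation as Ro
O=np.array([.6436,.0424,0]);YAW=-.044
KR=Ro.from_euler('z',YAW).as_matrix()
def k2w(p): return O+KR@np.array(p)/1000
def w2k(p): return KR.T@(np.array(p)-O)*1000
# goal: tool x down, tool z along +-kiln y
def goalR(sg):
    x=np.array([0,0,-1.]);z=sg*KR[:,1];return np.c_[x,np.cross(z,x),z]
def st():
    s=get_state();R=Ro.from_quat(s['tool_rot']).as_matrix();return s,R
def delta(tip,sg,tilt=0):
    """translation in current tool axes to bring fingertip to tip(world), and turn in tool axes"""
    s,R=st();G=goalR(sg)@Ro.from_euler('y',tilt).as_matrix()
    t=np.array(tip)-.173*G[:,0]
    return R.T@(t-s['eef_pos']),Ro.from_matrix(R.T@G).as_rotvec(),t
E
python3 - <<'E'
from h import *
np.set_printoptions(precision=4,suppress=True)
s,R=st();print(R)
for n in("top","scene"): print(n,proj(n,[s['eef_pos'],s['eef_pos']-[0,0,.173]]))
for sg in(1,-1): print(delta(k2w([-29,-219,263+40]),sg), Ro.from_matrix(goalR(sg)).as_quat())
for n,p in(("r",[-29,-219,263]),("r2",[-29,-227,178]),("s",[-29,33,180]),("tab",[-203.5,2,65]),("end",[-104,2,65])):print(n,k2w(p))
E
```

```text
[[-0.0004 -0.936   0.352 ]
 [-0.0012  0.352   0.936 ]
 [-1.     -0.0001 -0.0013]]
top [[-59.7544 375.563 ]
 [  2.2822 359.1669]]
scene [[ -0.4996 126.7342]
 [ 16.9719 189.9864]]
(array([-0.0712, -0.6279, -0.5759]), array([-0.3158, -0.0013, -0.0001]), array([ 0.605 , -0.1751,  0.476 ])) [-0.4889  0.5109  0.4889  0.5109]
(array([-0.0712, -0.6279, -0.5759]), array([ 2.8258, -0.0002,  0.0018]), array([ 0.605 , -0.1751,  0.476 ])) [ 0.5109  0.4889 -0.5109  0.4889]
r [ 0.605  -0.1751  0.263 ]
r2 [ 0.6046 -0.1831  0.178 ]
s [0.6161 0.0766 0.18  ]
tab [0.4404 0.0533 0.065 ]
end [0.5398 0.049  0.065 ]
```

```bash
python3 -m handwheel '[{"translation":[-0.02,0,0],"turn":[-0.105,0,0],"gripper":0},{"translation":[-0.03,0,0],"turn":[-0.105,0,0],"gripper":0},{"translation":[-0.03,0,0],"turn":[-0.106,0,0],"gripper":0},{"translation":[-0.02,0,0],"turn":[0,0,0],"gripper":0},{"translation":[0,-0.01,-0.018],"turn":[0,0,0],"gripper":0},{"translation":[0,-0.0167,-0.0297],"turn":[0,0,0],"gripper":0},{"translation":[0,-0.0167,-0.0297],"turn":[0,0,0],"gripper":0},{"translation":[0,-0.0167,-0.0297],"turn":[0,0,0],"gripper":0},{"translation":[0,-0.0167,-0.0297],"turn":[0,0,0],"gripper":0},{"translation":[0,-0.0167,-0.0297],"turn":[0,0,0],"gripper":0},{"translation":[0,-0.0167,-0.0297],"turn":[0,0,0],"gripper":0},{"translation":[0,-0.0167,-0.0297],"turn":[0,0,0],"gripper":0}]'
python3 - <<'E'
from h import *
print(delta(k2w([-29,-219,263+40]),1))
E
```

```text
t: 1.1
eef_pos: [0.3374, 0.352, 0.5044]
tool_rot: [-0.489, 0.511, 0.489, 0.511]
contact_force: [1.5, 0.6, -0.5]
opening: -0.0
(array([ 0.0284151 , -0.29048064, -0.51486624]), array([ 0.00012878, -0.0001276 , -0.00033695]), array([ 0.60499518, -0.17511245,  0.476     ]))
```

```bash
python3 -m handwheel '[{"translation":[0,-0.017,-0.03],"turn":[0,0,0],"gripper":0},{"translation":[0,-0.017,-0.03],"turn":[0,0,0],"gripper":0},{"translation":[0,-0.017,-0.03],"turn":[0,0,0],"gripper":0},{"translation":[0,-0.017,-0.03],"turn":[0,0,0],"gripper":0},{"translation":[0,-0.017,-0.03],"turn":[0,0,0],"gripper":0},{"translation":[0,-0.017,-0.03],"turn":[0,0,0],"gripper":0},{"translation":[0,-0.017,-0.03],"turn":[0,0,0],"gripper":0},{"translation":[0,-0.017,-0.03],"turn":[0,0,0],"gripper":0},{"translation":[0,-0.017,-0.03],"turn":[0,0,0],"gripper":0},{"translation":[0,-0.017,-0.03],"turn":[0,0,0],"gripper":0},{"translation":[0,-0.017,-0.03],"turn":[0,0,0],"gripper":0},{"translation":[0,-0.017,-0.03],"turn":[0,0,0],"gripper":0}]'
python3 - <<'E'
from h import *
print(delta(k2w([-29,-219,263+40]),1))
E
```

```text
t: 2.1
eef_pos: [0.5253, -0.0165, 0.5046]
tool_rot: [-0.489, 0.511, 0.489, 0.511]
contact_force: [0.1, 0.5, -0.2]
opening: -0.0002
(array([ 0.02858563, -0.0865724 , -0.15495587]), array([ 3.39534719e-04,  1.24937606e-04, -3.95810557e-05]), array([ 0.60499518, -0.17511245,  0.476     ]))
```

```bash
python3 -m handwheel '[{"translation":[0,-0.018,-0.032],"turn":[0,0,0],"gripper":0},{"translation":[0,-0.018,-0.032],"turn":[0,0,0],"gripper":0},{"translation":[0,-0.018,-0.032],"turn":[0,0,0],"gripper":0},{"translation":[0.01,-0.012,-0.022],"turn":[0,0,0],"gripper":0},{"translation":[0.01,-0.006,-0.01],"turn":[0,0,0],"gripper":0},{"translation":[0,0,0],"turn":[0,0,0],"gripper":0},{"translation":[0,0,0],"turn":[0,0,0],"gripper":0}]'
python3 - <<'E'
from h import *
print(delta(k2w([-29,-219,263+10]),1))
for n in("scene","top"):
    im=capture(n)[:,:,::-1]; im=im[110:280,200:400] if n=="top" else im[120:290,210:410]
    cv2.imwrite(f"pics/{n}1.png",cv2.resize(im,None,fx=3.5,fy=3.5,interpolation=cv2.INTER_CUBIC))
E
```

```text
t: 2.68
eef_pos: [0.5913, -0.1455, 0.4835]
tool_rot: [-0.488, 0.511, 0.489, 0.51]
contact_force: [-0.3, 0.2, -0.3]
opening: 0.0001
(array([ 0.03749103, -0.01512222, -0.02893702]), array([-0.00039692,  0.0002743 , -0.00234144]), array([ 0.60499518, -0.17511245,  0.446     ]))
```

View pics/scene1.png

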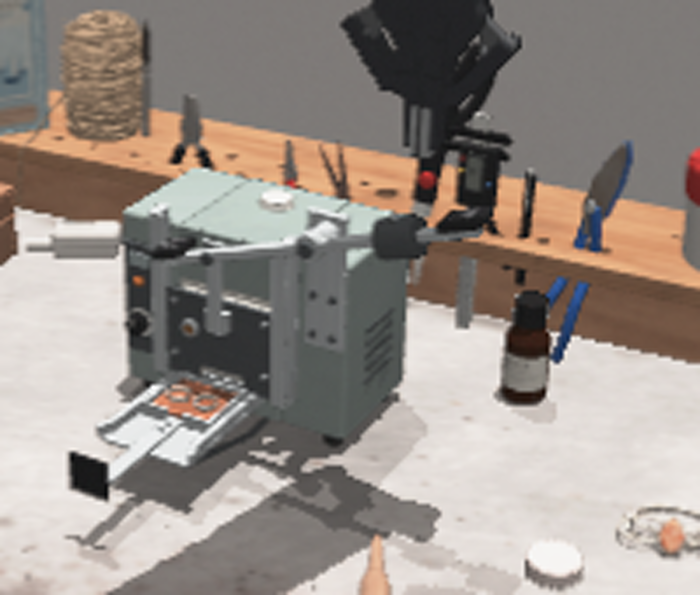

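View pics/top1.png

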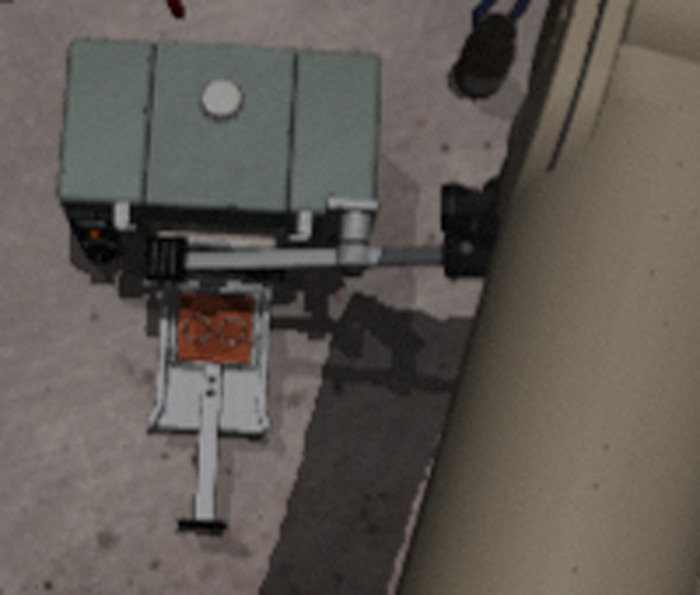

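```bash
python3 -m handwheel '[{"translation":[0.0,-0.007,-0.016],"turn":[0,0,0],"gripper":0},{"translation":[0,-0.008,-0.016],"turn":[0,0,0],"gripper":0},{"translation":[0.02,0,0],"turn":[0,0,0],"gripper":0},{"translation":[0.005,0,0],"turn":[0,0,0],"gripper":0},{"translation":[0,0,0],"turn":[0,0,0],"gripper":0},{"translation":[0,0,0],"turn":[0,0,0],"gripper":0}]'
python3 - <<'E'
from h import *
s,R=st();print(w2k(s['eef_pos']+.173*R[:,0]),s['contact_force'])
E
```

```text
t: 3.28
eef_pos: [0.6049, -0.177, 0.4602]
tool_rot: [-0.489, 0.51, 0.49, 0.511]
contact_force: [0.5, 0.8, 0.4]
opening: -0.0001
[ -28.96063015 -220.73449017  287.24661012] [0.49133329 0.75575639 0.3634807 ]
```

```bash
python3 -m handwheel '[{"translation":[0.01,0,-0.001],"turn":[0,0,0],"gripper":0},{"translation":[0.008,0,-0.001],"turn":[0,0,0],"gripper":0},{"translation":[0.008,0,-0.001],"turn":[0,0,0],"gripper":0},{"translation":[0.008,0,-0.001],"turn":[0,0,0],"gripper":0},{"translation":[0.008,0,0],"turn":[0,0,0],"gripper":0},{"translation":[0,0,0],"turn":[0,0,0],"gripper":0}]'
python3 - <<'E'
from h import *
s,R=st();print(w2k(s['eef_pos']+.173*R[:,0]),s['contact_force'])
E
```

```text
t: 3.78
eef_pos: [0.6044, -0.1829, 0.4162]
tool_rot: [-0.489, 0.511, 0.489, 0.511]
contact_force: [-0.7, 0.0, -1.3]
opening: -0.0004
[ -29.4378915  -226.84840434  243.20700211] [-0.65131583  0.00500726 -1.2743008 ]
```

```bash
cat > look.py <<'E'
import sys
from h import *
n,o,x,y,w,hh,f=sys.argv[1],sys.argv[2],*map(float,sys.argv[3:8])
x,y,w,hh=map(int,(x,y,w,hh))
im=capture(n)[:,:,::-1][y:y+hh,x:x+w]
cv2.imwrite(f"pics/{o}.png",cv2.resize(im,None,fx=f,fy=f,interpolation=cv2.INTER_CUBIC))
E
python3 look.py scene s2 210 120 200 170 3.5
```

```text
(no output)
```

View pics/s2.png

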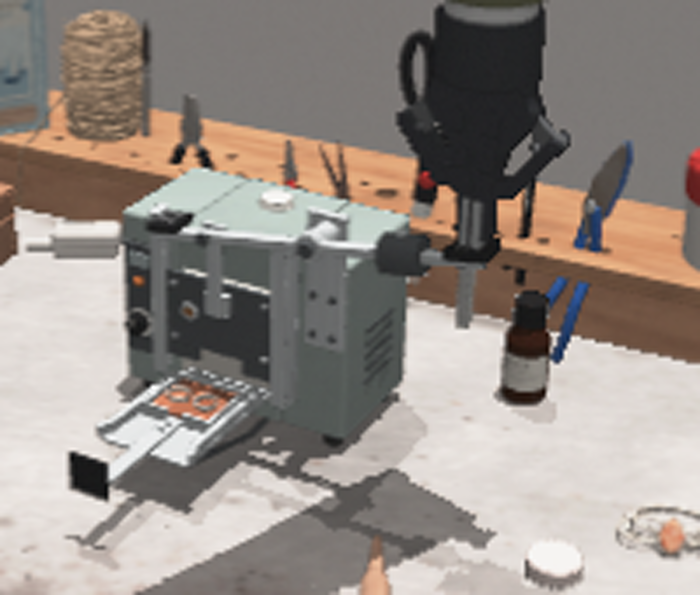

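Pressing works: the lever is nearly level and the door is rising (crop 220,330). I'll continue.

```bash
python3 -m handwheel '[{"translation":[0.008,0,0],"turn":[0,0,0],"gripper":0},{"translation":[0.008,0,0],"turn":[0,0,0],"gripper":0},{"translation":[0.008,0,0],"turn":[0,0,0],"gripper":0},{"translation":[0.008,0,0],"turn":[0,0,0],"gripper":0},{"translation":[0.008,0,0],"turn":[0,0,0],"gripper":0},{"translation":[0.004,0,0],"turn":[0,0,0],"gripper":0},{"translation":[0,0,0],"turn":[0,0,0],"gripper":0}]'
python3 - <<'E'
from h import *
s,R=st();print(w2k(s['eef_pos']+.173*R[:,0]),s['contact_force'])
E
```

```text
t: 4.42
eef_pos: [0.6046, -0.1828, 0.3732]
tool_rot: [-0.489, 0.511, 0.489, 0.511]
contact_force: [0.0, -0.6, 1.5]
opening: 0.0003
[ -29.1046582  -226.80099079  200.24258099] [ 0.01511025 -0.64027892  1.52932603]
```

```bash
python3 -m handwheel '[{"translation":[0.005,0,0],"turn":[0,0,0],"gripper":0},{"translation":[0.005,0,0],"turn":[0,0,0],"gripper":0},{"translation":[0.003,0,0],"turn":[0,0,0],"gripper":0},{"translation":[0,0,0],"turn":[0,0,0],"gripper":0}]'
python3 - <<'E'
from h import *
s,R=st();print(w2k(s['eef_pos']+.173*R[:,0]),s['contact_force'])
E
python3 -m handwheel '[{"translation":[0.003,0,0],"turn":[0,0,0],"gripper":0},{"translation":[0.0,0,0],"turn":[0,0,0],"gripper":0}]'
python3 look.py scene s3 210 120 200 170 3.5
```

```text
t: 4.75
eef_pos: [0.6048, -0.1816, 0.3602]
tool_rot: [-0.489, 0.51, 0.49, 0.511]
contact_force: [-1.5, 1.6, 0.3]
opening: 0.0
[ -29.03491247 -225.31028986  187.22518562] [-1.45315441  1.58422447  0.3401045 ]
t: 4.92
eef_pos: [0.605, -0.1819, 0.3576]
tool_rot: [-0.489, 0.51, 0.489, 0.511]
contact_force: [0.4, 0.5, 2.8]
opening: -0.0
```

View pics/s3.png

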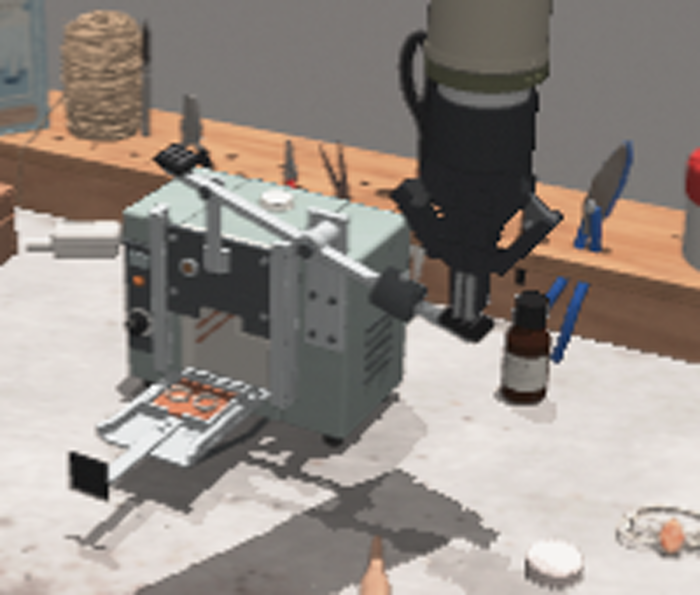

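Door is nearly up. I'll press in small steps until the stop shows in the force.

```bash
python3 -m handwheel '[{"translation":[0.003,0,0],"turn":[0,0,0],"gripper":0},{"translation":[0.0,0,0],"turn":[0,0,0],"gripper":0}]';python3 -m handwheel '[{"translation":[0.002,0,0],"turn":[0,0,0],"gripper":0},{"translation":[0.0,0,0],"turn":[0,0,0],"gripper":0}]';python3 -m handwheel '[{"translation":[0.002,0,0],"turn":[0,0,0],"gripper":0},{"translation":[0.0,0,0],"turn":[0,0,0],"gripper":0}]'
```

```text
t: 5.13
eef_pos: [0.6049, -0.1823, 0.3546]
tool_rot: [-0.489, 0.511, 0.489, 0.511]
contact_force: [0.7, 0.5, 3.2]
opening: -0.0002
t: 5.3
eef_pos: [0.6049, -0.1824, 0.3533]
tool_rot: [-0.489, 0.51, 0.489, 0.511]
contact_force: [-0.9, 1.5, 6.0]
opening: 0.0001
t: 5.47
eef_pos: [0.6049, -0.1825, 0.3528]
tool_rot: [-0.489, 0.51, 0.489, 0.511]
contact_force: [-4.9, 3.3, 18.9]
opening: 0.0001
```

```bash
python3 -m handwheel '[{"translation":[0.001,0,0],"turn":[0,0,0],"gripper":0},{"translation":[0.0,0,0],"turn":[0,0,0],"gripper":0},{"translation":[0.0,0,0],"turn":[0,0,0],"gripper":0}]'
python3 look.py scene s4 210 120 200 170 3.5
```

```text
t: 5.72
eef_pos: [0.6049, -0.1825, 0.3527]
tool_rot: [-0.489, 0.51, 0.489, 0.512]
contact_force: [-8.1, 5.0, 24.8]
opening: 0.0001
```

View pics/s4.png

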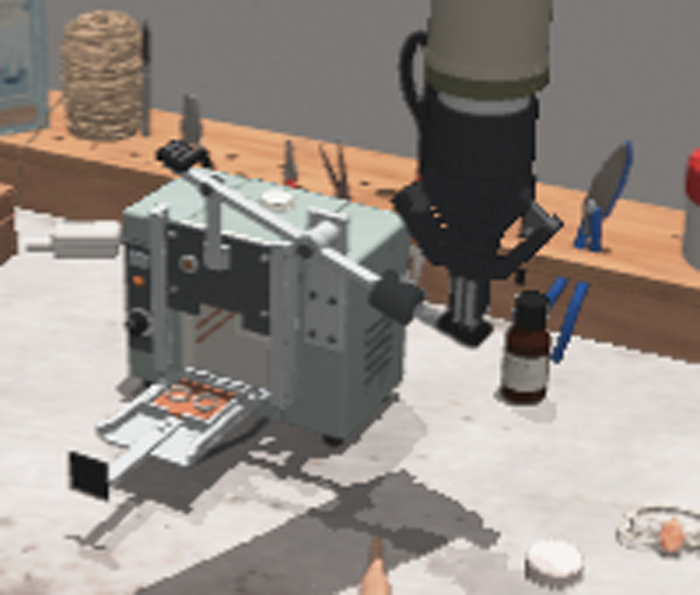

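```bash
python3 -m handwheel '[{"translation":[-0.02,0,0],"turn":[0,0,0],"gripper":0},{"translation":[-0.03,0,0],"turn":[0,0,0],"gripper":0},{"translation":[-0.03,0,0],"turn":[0,0,0],"gripper":0},{"translation":[0,0.03,0],"turn":[0,0,0],"gripper":0},{"translation":[0,0.03,0],"turn":[0,0,0],"gripper":0},{"translation":[0,0.03,0],"turn":[0,0,0],"gripper":0},{"translation":[0,0.03,0.025],"turn":[0,0,0],"gripper":0},{"translation":[0,0.03,0.028],"turn":[0,0,0],"gripper":0},{"translation":[0,0.03,0.028],"turn":[0,0,0],"gripper":0},{"translation":[0,0.02,0.028],"turn":[0,0,0],"gripper":0},{"translation":[0,0,0.028],"turn":[0,0,0],"gripper":0},{"translation":[0,0,0.028],"turn":[0,0,0],"gripper":0}]'
python3 - <<'E'
from h import *
s,R=st();print(w2k(s['eef_pos']+.173*R[:,0]),s['contact_force'],delta(k2w([-230,2,100]),1)[:2])
E
```

```text
t: 6.77
eef_pos: [0.4108, -0.0081, 0.4298]
tool_rot: [-0.489, 0.51, 0.489, 0.511]
contact_force: [1.1, 0.2, -0.1]
opening: 0.0
[-230.25111755  -60.47847254  256.79429178] [ 1.12022857  0.2297672  -0.12262001] (array([ 0.15686792, -0.00026935,  0.06249745]), array([7.76253630e-05, 1.17487070e-03, 8.27833864e-04]))
```

```bash
python3 -m handwheel '[{"translation":[0.02,0,0.025],"turn":[0,0,0],"gripper":0},{"translation":[0.03,0,0.02],"turn":[0,0,0],"gripper":0},{"translation":[0.03,0,0.002],"turn":[0,0,0],"gripper":0},{"translation":[0.03,0,0],"turn":[0,0,0],"gripper":0},{"translation":[0.02,0,0],"turn":[0,0,0],"gripper":0},{"translation":[0,0,0],"turn":[0,0,0],"gripper":0},{"translation":[0,0,0],"turn":[0,0,0],"gripper":0}]'
python3 - <<'E'
from h import *
s,R=st();print(w2k(s['eef_pos']+.173*R[:,0]),s['contact_force'],delta(k2w([-230,2,100]),1)[:2])
E
python3 look.py scene s5 190 120 200 170 3.5
python3 look.py top t5 200 110 200 170 3.5
```

```text
t: 7.35
eef_pos: [0.4139, 0.0378, 0.2993]
tool_rot: [-0.489, 0.512, 0.489, 0.51]
contact_force: [-0.2, -1.2, 0.3]
opening: -0.0004
[-229.66745358  -14.89999944  126.34667527] [-0.18839024 -1.16869814  0.30657686] (array([0.02632916, 0.00064764, 0.01673805]), array([-0.00018583, -0.00110361, -0.00212709]))
```

View pics/s5.png

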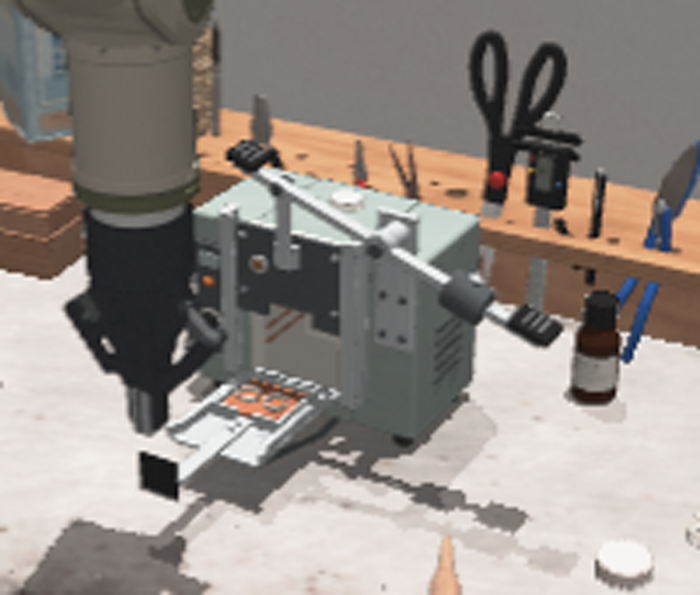

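View pics/t5.png

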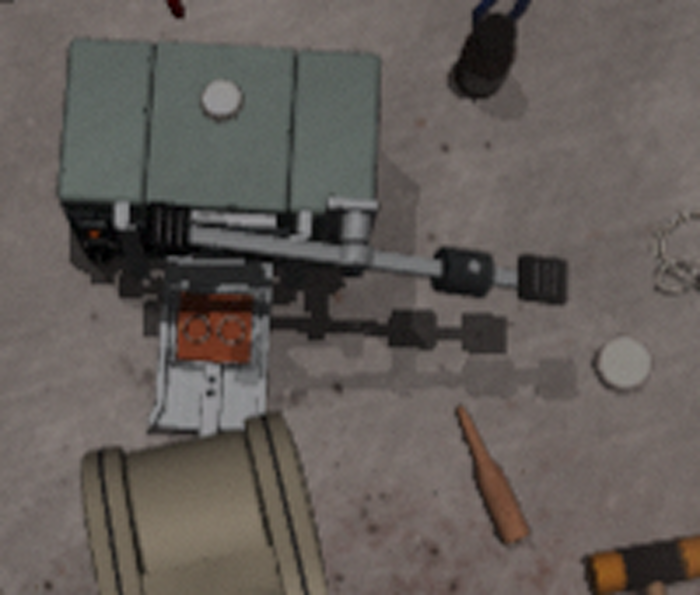

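```bash
python3 - <<'E'
from h import *
T=lambda x,y:(200+(x+.5)/3.5-.5,110+(y+.5)/3.5-.5)
print(w2k([.4428,.0528,.079]),w2k(on("top",T(543,279),.178)),w2k(on("top",T(170,226),.262)),w2k(on("top",T(216,330),.053)))
E
python3 -m handwheel '[{"translation":[0.0,0,0.009],"turn":[0,0,0],"gripper":0},{"translation":[0,0,0.008],"turn":[0,0,0],"gripper":0},{"translation":[0.02,0,0],"turn":[0,0,0],"gripper":0},{"translation":[0.025,0,0],"turn":[0,0,0],"gripper":0},{"translation":[0.02,0,0],"turn":[0,0,0],"gripper":0},{"translation":[0,0,0],"turn":[0,0,0],"gripper":0},{"translation":[0,0,0],"turn":[0,0,0],"gripper":0}]'
python3 - <<'E'
from h import *
s,R=st();print(w2k(s['eef_pos']+.173*R[:,0]),s['contact_force'])
E
python3 look.py scene s6 190 120 200 170 3.5
```

```text
[-201.06310932    1.55758497   79.        ] [ -29.3693683  -224.70230781  178.        ] [-26.94984131  24.7910305  262.        ] [-51.49967184   0.15545254  53.        ]
t: 8.03
eef_pos: [0.4149, 0.0557, 0.2349]
tool_rot: [-0.489, 0.511, 0.489, 0.51]
contact_force: [0.3, -0.2, 0.0]
opening: 0.0001
[-229.20726093    3.1364068    61.94880325] [ 0.29088259 -0.2443636   0.02868937]
```

View pics/s6.png

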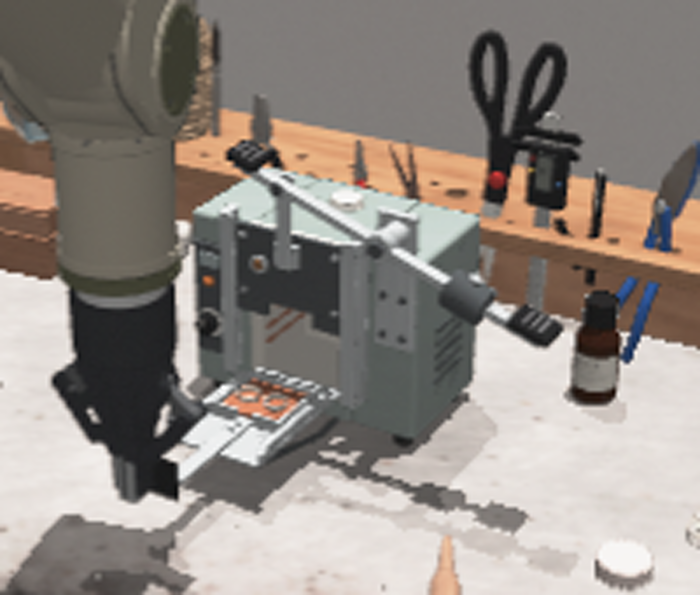

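```bash
python3 -m handwheel '[{"translation":[0.003,-0.004,-0.001],"turn":[0,0,0],"gripper":0},{"translation":[0,-0.004,0],"turn":[0,0,0],"gripper":0},{"translation":[0,-0.003,0],"turn":[0,0,0],"gripper":0},{"translation":[0,-0.002,0],"turn":[0,0,0],"gripper":0},{"translation":[0,-0.002,0],"turn":[0,0,0],"gripper":0},{"translation":[0,-0.003,0],"turn":[0,0,0],"gripper":0},{"translation":[0,-0.004,0],"turn":[0,0,0],"gripper":0},{"translation":[0,-0.004,0],"turn":[0,0,0],"gripper":0},{"translation":[0,-0.004,0],"turn":[0,0,0],"gripper":0},{"translation":[0,-0.004,0],"turn":[0,0,0],"gripper":0}]'
python3 - <<'E'
from h import *
s,R=st();print(w2k(s['eef_pos']+.173*R[:,0]),s['contact_force'])
E
python3 look.py scene s7 190 120 200 170 3.5;python3 look.py top t7 200 110 200 170 3.5
```

```text
t: 8.92
eef_pos: [0.449, 0.0526, 0.2316]
tool_rot: [-0.489, 0.511, 0.489, 0.511]
contact_force: [-4.8, -0.1, 3.1]
opening: -0.0001
[-195.11013544    1.60447312   58.55466617] [-4.80131854 -0.08090162  3.07018252]
```

View pics/s7.png

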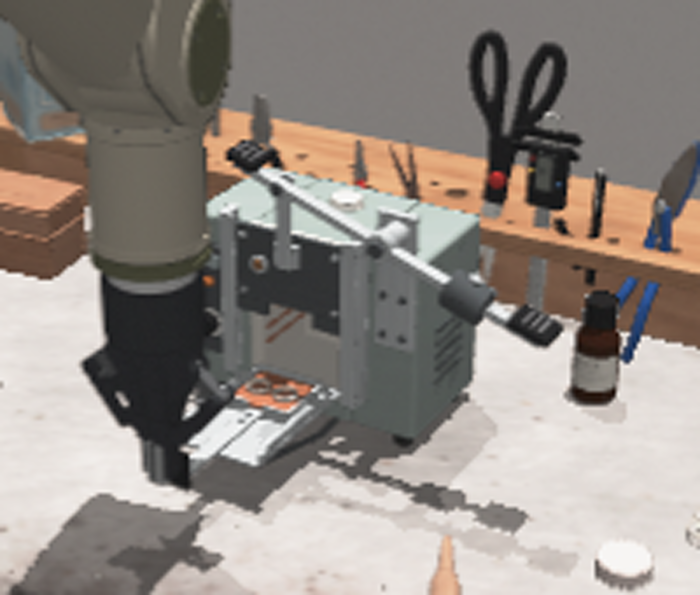

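View pics/t7.png

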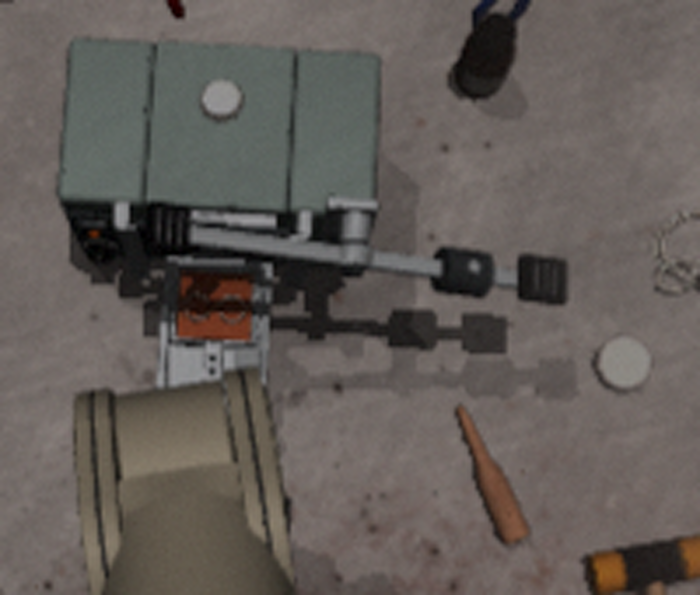

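```bash
python3 -m handwheel '[{"translation":[0,-0.004,0],"turn":[0,0,0],"gripper":0},{"translation":[0,-0.004,0],"turn":[0,0,0],"gripper":0},{"translation":[0,-0.004,0],"turn":[0,0,0],"gripper":0},{"translation":[0,-0.004,0],"turn":[0,0,0],"gripper":0},{"translation":[0,-0.004,0],"turn":[0,0,0],"gripper":0},{"translation":[0,-0.004,0],"turn":[0,0,0],"gripper":0},{"translation":[0,-0.004,0],"turn":[0,0,0],"gripper":0},{"translation":[0,-0.004,0],"turn":[0,0,0],"gripper":0},{"translation":[0,-0.004,0],"turn":[0,0,0],"gripper":0},{"translation":[0,-0.004,0],"turn":[0,0,0],"gripper":0},{"translation":[0,-0.004,0],"turn":[0,0,0],"gripper":0},{"translation":[0,-0.003,0],"turn":[0,0,0],"gripper":0}]'
python3 - <<'E'
from h import *
s,R=st();print(w2k(s['eef_pos']+.173*R[:,0]),s['contact_force'])
E
python3 look.py scene s8 190 120 200 170 3.5
```

```text
t: 10.02
eef_pos: [0.4963, 0.0505, 0.2317]
tool_rot: [-0.489, 0.511, 0.489, 0.511]
contact_force: [-0.9, 0.0, 0.0]
opening: -0.0003
[-147.48940286    1.62436797   58.70105668] [-0.93738649  0.02215769  0.02597177]
```

View pics/s8.png

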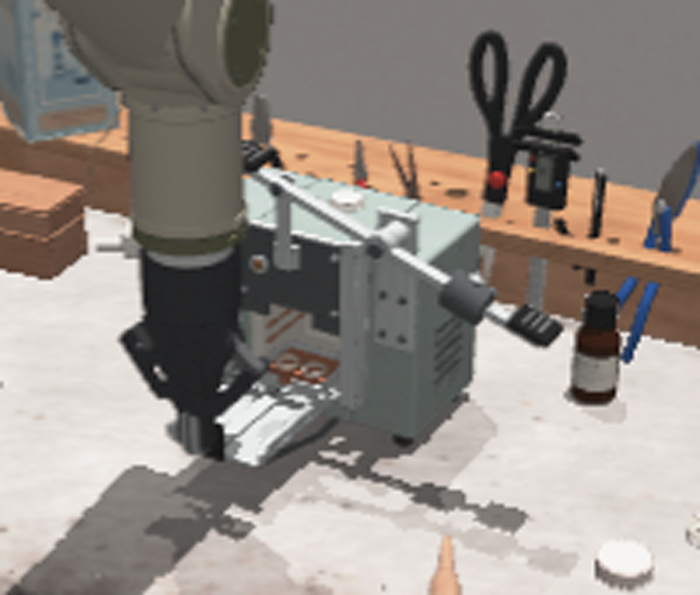

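```bash
python3 -m handwheel '[{"translation":[0,-0.0035,0],"turn":[0,0,0],"gripper":0},{"translation":[0,-0.0035,0],"turn":[0,0,0],"gripper":0},{"translation":[0,-0.0035,0],"turn":[0,0,0],"gripper":0},{"translation":[0,-0.0035,0],"turn":[0,0,0],"gripper":0},{"translation":[0,-0.0035,0],"turn":[0,0,0],"gripper":0},{"translation":[0,-0.003,0],"turn":[0,0,0],"gripper":0},{"translation":[0,-0.002,0],"turn":[0,0,0],"gripper":0},{"translation":[0,0,0],"turn":[0,0,0],"gripper":0}]'
python3 - <<'E'
from h import *
s,R=st();print(w2k(s['eef_pos']+.173*R[:,0]),s['contact_force'])
E
python3 -m handwheel '[{"translation":[0,-0.002,0],"turn":[0,0,0],"gripper":0},{"translation":[0,-0.002,0],"turn":[0,0,0],"gripper":0},{"translation":[0,0,0],"turn":[0,0,0],"gripper":0}]'
```

```text
t: 10.73
eef_pos: [0.5188, 0.0495, 0.2317]
tool_rot: [-0.489, 0.511, 0.489, 0.511]
contact_force: [-0.2, -0.7, -0.6]
opening: -0.0002
[-124.86765092    1.60856261   58.74533565] [-0.16317033 -0.69684149 -0.60479159]
t: 10.98
eef_pos: [0.5226, 0.0494, 0.2317]
tool_rot: [-0.489, 0.511, 0.489, 0.511]
contact_force: [-2.0, 0.8, 0.3]
opening: 0.0001
```

```bash
python3 look.py scene s9 190 120 200 170 3.5;python3 look.py top t9 200 110 200 170 3.5
```

```text
(no output)
```

View pics/s9.png

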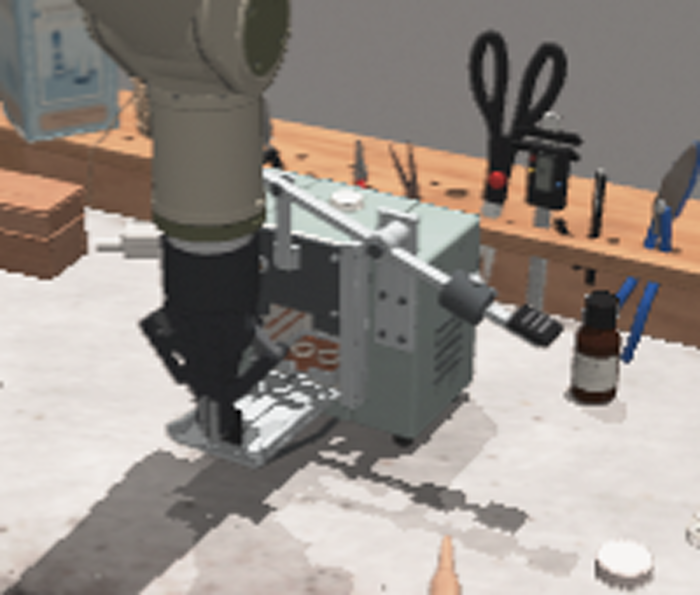

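View pics/t9.png

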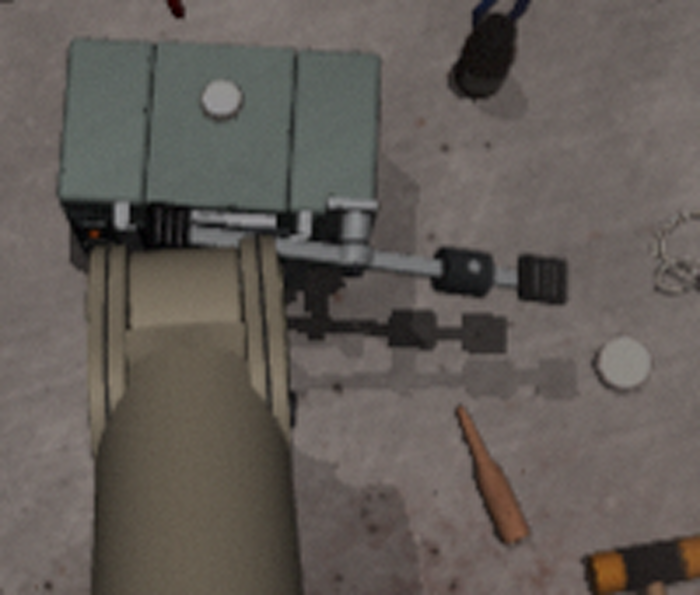

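```bash
python3 -m handwheel '[{"translation":[0,-0.002,0],"turn":[0,0,0],"gripper":0},{"translation":[0,-0.002,0],"turn":[0,0,0],"gripper":0},{"translation":[0,0,0],"turn":[0,0,0],"gripper":0}]';python3 -m handwheel '[{"translation":[0,-0.0015,0],"turn":[0,0,0],"gripper":0},{"translation":[0,0,0],"turn":[0,0,0],"gripper":0}]';python3 -m handwheel '[{"translation":[0,-0.0015,0],"turn":[0,0,0],"gripper":0},{"translation":[0,0,0],"turn":[0,0,0],"gripper":0}]'
```

```text
t: 11.33
eef_pos: [0.5266, 0.0492, 0.2317]
tool_rot: [-0.489, 0.511, 0.489, 0.511]
contact_force: [-2.0, 0.8, 0.4]
opening: -0.0
t: 11.5
eef_pos: [0.5279, 0.0491, 0.2317]
tool_rot: [-0.489, 0.511, 0.489, 0.511]
contact_force: [-2.9, 0.9, 1.5]
opening: -0.0001
t: 11.67
eef_pos: [0.5295, 0.0491, 0.2317]
tool_rot: [-0.489, 0.511, 0.489, 0.511]
contact_force: [-2.5, 0.7, 1.5]
opening: -0.0001
```

```bash
python3 -m handwheel '[{"translation":[0,-0.0015,0],"turn":[0,0,0],"gripper":0},{"translation":[0,0,0],"turn":[0,0,0],"gripper":0}]';python3 -m handwheel '[{"translation":[0,-0.0015,0],"turn":[0,0,0],"gripper":0},{"translation":[0,0,0],"turn":[0,0,0],"gripper":0}]'; python3 -m handwheel '[{"translation":[0,-0.0015,0],"turn":[0,0,0],"gripper":0},{"translation":[0,0,0],"turn":[0,0,0],"gripper":0}]'
```

```text
t: 11.83
eef_pos: [0.531, 0.049, 0.2317]
tool_rot: [-0.489, 0.511, 0.489, 0.511]
contact_force: [-2.2, 0.3, 0.9]
opening: -0.0003
t: 12.0
eef_pos: [0.5318, 0.0489, 0.2315]
tool_rot: [-0.488, 0.511, 0.49, 0.51]
contact_force: [-8.5, 0.7, 6.4]
opening: -0.0
t: 12.17
eef_pos: [0.5323, 0.049, 0.2314]
tool_rot: [-0.488, 0.512, 0.49, 0.509]
contact_force: [-16.5, 0.4, 13.3]
opening: -0.0
```

```bash
python3 -m handwheel '[{"translation":[0,0.005,0],"turn":[0,0,0],"gripper":0},{"translation":[0,0.015,0],"turn":[0,0,0],"gripper":0},{"translation":[0,0.03,0],"turn":[0,0,0],"gripper":0},{"translation":[0,0.035,0],"turn":[0,0,0],"gripper":0},{"translation":[-0.03,0.035,0],"turn":[0,0,0],"gripper":0},{"translation":[-0.035,0,0],"turn":[0,0,0],"gripper":0},{"translation":[-0.035,0,0],"turn":[0,0,0],"gripper":0},{"translation":[-0.035,0,0],"turn":[0,0,0],"gripper":0},{"translation":[-0.035,0,0],"turn":[0,0,0],"gripper":0},{"translation":[-0.035,0,0],"turn":[0,0,0],"gripper":0},{"translation":[-0.035,0,0],"turn":[0,0,0],"gripper":0},{"translation":[0,0,0],"turn":[0,0,0],"gripper":0}]'
python3 look.py scene s10 190 120 200 170 3.5;python3 look.py top t10 200 110 200 170 3.5
```

```text
t: 13.17
eef_pos: [0.4182, 0.0537, 0.4756]
tool_rot: [-0.49, 0.507, 0.487, 0.515]
contact_force: [0.6, -0.1, -0.6]
opening: 0.0004
```

View pics/s10.png

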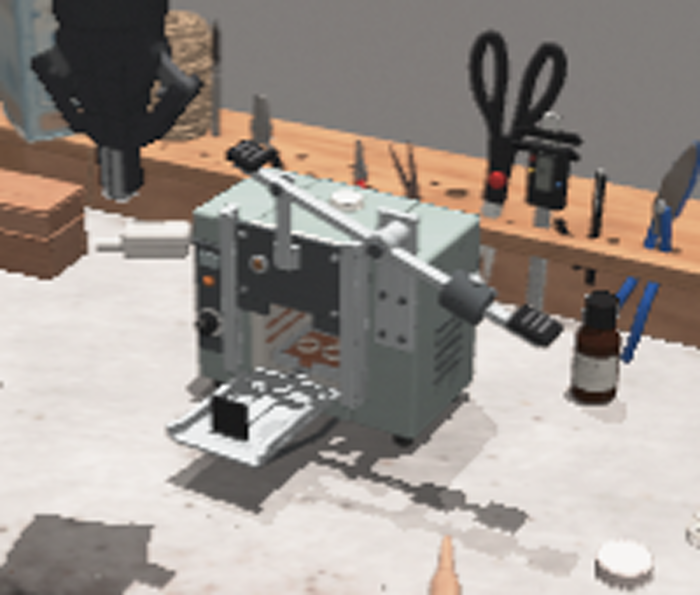

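View pics/t10.png

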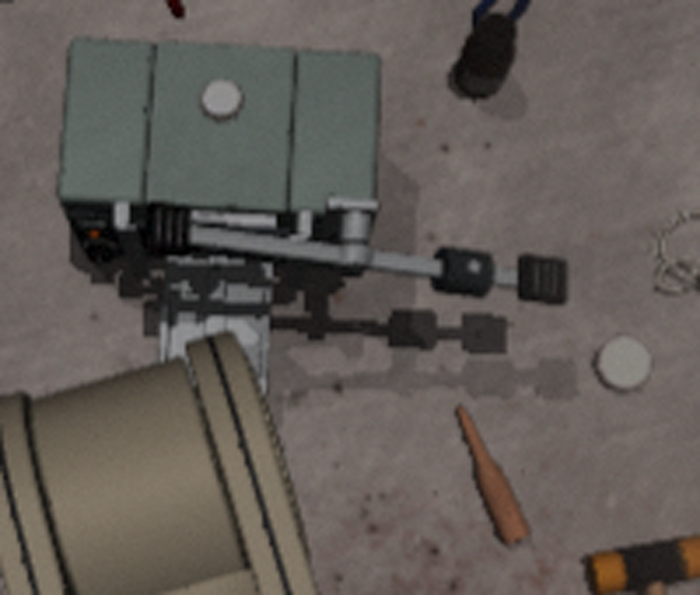

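Run:
```python
from h import *
im=cv2.imread("pics/s10.png");im0=cv2.imread("pics/scene0c.png")
S=lambda x,y:(190+(x+.5)/3.5-.5,120+(y+.5)/3.5-.5)
S0=lambda x,y:(210+(x+.5)/4-.5,155+(y+.5)/4-.5)
def cen(a,x0,y0,x1,y1):
    m=(a[y0:y1,x0:x1].max(2)<45).astype(np.uint8);n,l,st_,c=cv2.connectedComponentsWithStats(m)
    i=1+st_[1:,4].argmax();print(st_[i]);return c[i]+[x0,y0]
print("before",w2k(on("scene",S0(*cen(im0,60,350,140,450)),.062)))
print("after",w2k(on("scene",S(*cen(im,190,380,270,460)),.062)))
s,R=st();print(w2k(s['eef_pos']+.173*R[:,0]),[delta(k2w([-29,24,h]),1)[:2] for h in(300,)],R)
```

```text
[  21   28   42   52 1448]
before [-200.35963664    2.40362024   62.        ]
[  22   17   36   42 1074]
after [-103.17029745    1.99600356   62.        ]
[-225.57523439    1.79964819  297.12851149] [(array([-0.00207018, -0.19725375,  0.0225133 ]), array([-1.09836403e-05,  1.77115042e-03,  3.86820586e-03]))] [[ 0.00394236 -0.99902405  0.04399329]
 [ 0.00159926  0.04399987  0.99903026]
 [-0.99999095 -0.00386818  0.00177117]]
```

```bash
python3 -m handwheel '[{"translation":[-0.005,-0.02,0.005],"turn":[0,0,0],"gripper":0},{"translation":[0,-0.03,0.01],"turn":[0,0,0],"gripper":0},{"translation":[0,-0.03,0.011],"turn":[0,0,0],"gripper":0},{"translation":[0,-0.03,0],"turn":[0,0,0],"gripper":0},{"translation":[0,-0.03,0],"turn":[0,0,0],"gripper":0},{"translation":[0,-0.03,0],"turn":[0,0,0],"gripper":0},{"translation":[0,-0.02,0],"turn":[0,0,0],"gripper":0},{"translation":[0,-0.007,0],"turn":[0,0,0],"gripper":0},{"translation":[0,0,0],"turn":[0,0,0],"gripper":0},{"translation":[0,0,0],"turn":[0,0,0],"gripper":0}]'
python3 - <<'E'
from h import *
s,R=st();print(w2k(s['eef_pos']+.173*R[:,0]),s['contact_force'],[delta(k2w([-29,27,290]),1)[:2]])
E
python3 look.py scene s11 190 110 200 170 3.5
```

```text
t: 14.1
eef_pos: [0.6148, 0.0711, 0.4727]
tool_rot: [-0.489, 0.512, 0.489, 0.51]
contact_force: [-0.1, -0.5, -0.3]
opening: -0.0002
[-30.27401303  27.3028972  299.7469808 ] [-0.08421923 -0.47244604 -0.26758643] [(array([ 0.00974542, -0.00101686, -0.00041535]), array([-0.0004734 , -0.00069214, -0.0015762 ]))]
```

View pics/s11.png

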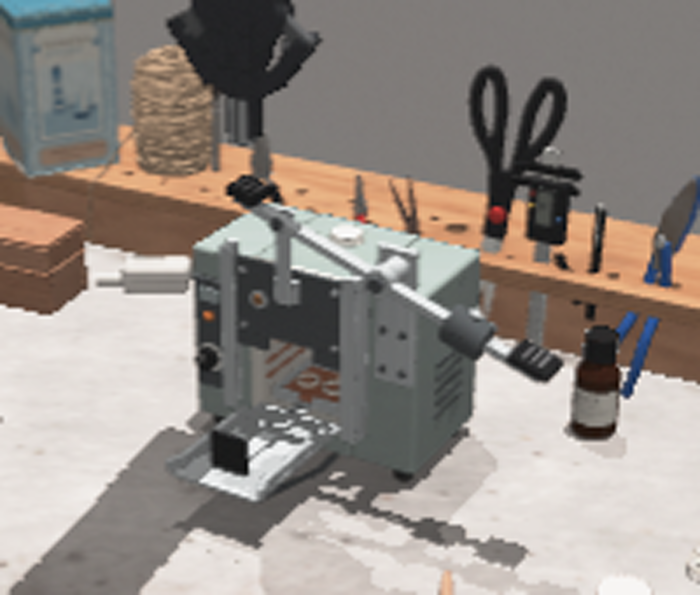

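```bash
python3 -m handwheel '[{"translation":[0.012,0,0],"turn":[0,0,0],"gripper":0},{"translation":[0.01,0,0],"turn":[0,0,0],"gripper":0},{"translation":[0.008,0,0.001],"turn":[0,0,0],"gripper":0},{"translation":[0.008,0,0.001],"turn":[0,0,0],"gripper":0},{"translation":[0.008,0,0.001],"turn":[0,0,0],"gripper":0},{"translation":[0.008,0,0.001],"turn":[0,0,0],"gripper":0},{"translation":[0.008,0,0.001],"turn":[0,0,0],"gripper":0},{"translation":[0.008,0,0.001],"turn":[0,0,0],"gripper":0},{"translation":[0,0,0],"turn":[0,0,0],"gripper":0}]'
python3 look.py scene s12 190 110 200 170 3.5
python3 -m handwheel '[{"translation":[0.008,0,0],"turn":[0,0,0],"gripper":0},{"translation":[0.008,0,0],"turn":[0,0,0],"gripper":0},{"translation":[0.006,0,0],"turn":[0,0,0],"gripper":0},{"translation":[0,0,0],"turn":[0,0,0],"gripper":0}]'
python3 - <<'E'
from h import *
s,R=st();print(w2k(s['eef_pos']+.173*R[:,0]),s['contact_force'])
E
```

```text
t: 14.9
eef_pos: [0.6152, 0.0777, 0.4018]
tool_rot: [-0.489, 0.511, 0.489, 0.51]
contact_force: [0.3, 0.3, 0.5]
opening: -0.0
t: 15.28
eef_pos: [0.6153, 0.0773, 0.3803]
tool_rot: [-0.489, 0.511, 0.489, 0.51]
contact_force: [-0.4, 0.1, -0.0]
opening: -0.0001
[-30.00561666  33.57481183 207.27143372] [-0.38112273  0.07279303 -0.01212481]
```

View pics/s12.png

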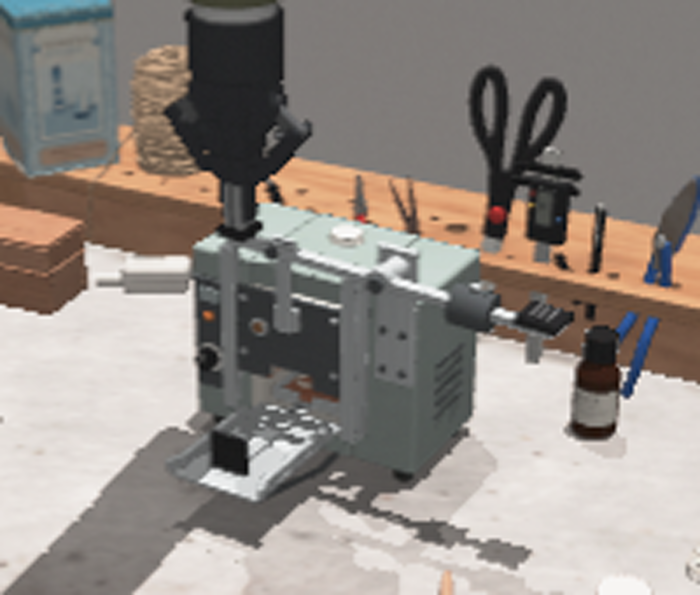

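Door is coming down over the tail. I'll finish in small steps.

```bash
python3 -m handwheel '[{"translation":[0.006,0,0],"turn":[0,0,0],"gripper":0},{"translation":[0.006,0,0],"turn":[0,0,0],"gripper":0},{"translation":[0.003,0,0],"turn":[0,0,0],"gripper":0},{"translation":[0,0,0],"turn":[0,0,0],"gripper":0}]'
python3 -m handwheel '[{"translation":[0.003,0,0],"turn":[0,0,0],"gripper":0},{"translation":[0,0,0],"turn":[0,0,0],"gripper":0}]'
python3 -m handwheel '[{"translation":[0.002,0,0],"turn":[0,0,0],"gripper":0},{"translation":[0,0,0],"turn":[0,0,0],"gripper":0}]'
python3 look.py scene s13 190 110 200 170 3.5
```

```text
t: 15.62
eef_pos: [0.6153, 0.0767, 0.3658]
tool_rot: [-0.489, 0.512, 0.489, 0.511]
contact_force: [-0.3, 0.7, 1.3]
opening: 0.0001
t: 15.78
eef_pos: [0.6155, 0.077, 0.3634]
tool_rot: [-0.489, 0.511, 0.489, 0.511]
contact_force: [-0.3, -0.5, 0.6]
opening: -0.0
t: 15.95
eef_pos: [0.6155, 0.0771, 0.3617]
tool_rot: [-0.489, 0.511, 0.489, 0.511]
contact_force: [0.5, -1.3, 2.1]
opening: -0.0007
```

View pics/s13.png

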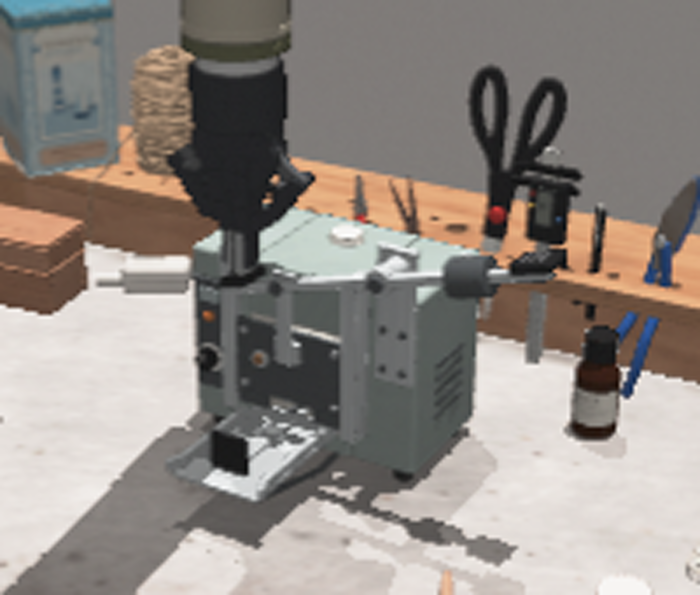

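```bash
python3 -m handwheel '[{"translation":[0.002,0,0],"turn":[0,0,0],"gripper":0},{"translation":[0,0,0],"turn":[0,0,0],"gripper":0}]'
python3 -m handwheel '[{"translation":[0.002,0,0],"turn":[0,0,0],"gripper":0},{"translation":[0,0,0],"turn":[0,0,0],"gripper":0}]'
python3 -m handwheel '[{"translation":[0.002,0,0],"turn":[0,0,0],"gripper":0},{"translation":[0,0,0],"turn":[0,0,0],"gripper":0}]'
```

```text
t: 16.17
eef_pos: [0.6155, 0.0773, 0.3597]
tool_rot: [-0.489, 0.511, 0.489, 0.511]
contact_force: [1.0, 0.4, 2.0]
opening: 0.0002
t: 16.33
eef_pos: [0.6155, 0.0773, 0.3576]
tool_rot: [-0.489, 0.511, 0.489, 0.511]
contact_force: [1.5, -1.4, 2.4]
opening: -0.0001
t: 16.5
eef_pos: [0.6155, 0.0773, 0.3558]
tool_rot: [-0.489, 0.511, 0.489, 0.511]
contact_force: [1.4, -0.9, 4.1]
opening: 0.0003
```

```bash
python3 -m handwheel '[{"translation":[0.002,0,0],"turn":[0,0,0],"gripper":0},{"translation":[0,0,0],"turn":[0,0,0],"gripper":0}]'
python3 -m handwheel '[{"translation":[0.0015,0,0],"turn":[0,0,0],"gripper":0},{"translation":[0,0,0],"turn":[0,0,0],"gripper":0},{"translation":[0,0,0],"turn":[0,0,0],"gripper":0}]'
```

```text
t: 16.67
eef_pos: [0.6156, 0.0771, 0.3554]
tool_rot: [-0.489, 0.51, 0.489, 0.511]
contact_force: [-4.5, -1.8, 13.5]
opening: 0.0001
t: 16.92
eef_pos: [0.6155, 0.077, 0.3551]
tool_rot: [-0.489, 0.51, 0.489, 0.512]
contact_force: [-8.4, -2.0, 24.4]
opening: -0.0
```

Hard stop reached (24 N, fingertip about 182 high). I'll back off and check.

```bash
python3 -m handwheel '[{"translation":[-0.01,0,0],"turn":[0,0,0],"gripper":0},{"translation":[-0.03,0,0],"turn":[0,0,0],"gripper":0},{"translation":[-0.04,0,0],"turn":[0,0,0],"gripper":0},{"translation":[-0.04,0,0],"turn":[0,0,0],"gripper":0},{"translation":[-0.02,0.02,0.02],"turn":[0,0,0],"gripper":0},{"translation":[0,0.02,0.035],"turn":[0,0,0],"gripper":0},{"translation":[0,0.02,0.035],"turn":[0,0,0],"gripper":0},{"translation":[0,0.02,0.035],"turn":[0,0,0],"gripper":0},{"translation":[0,0.02,0.035],"turn":[0,0,0],"gripper":0},{"translation":[0,0.02,0.035],"turn":[0,0,0],"gripper":0},{"translation":[0,0.02,0.035],"turn":[0,0,0],"gripper":0},{"translation":[0,0,0],"turn":[0,0,0],"gripper":0}]'
python3 look.py scene s14 200 140 200 170 3.5;python3 look.py top t14 200 110 200 170 3.5
```

```text
t: 17.92
eef_pos: [0.4804, 0.3218, 0.4912]
tool_rot: [-0.491, 0.508, 0.494, 0.507]
contact_force: [-1.0, 0.8, -0.1]
opening: -0.0004
```

View pics/s14.png

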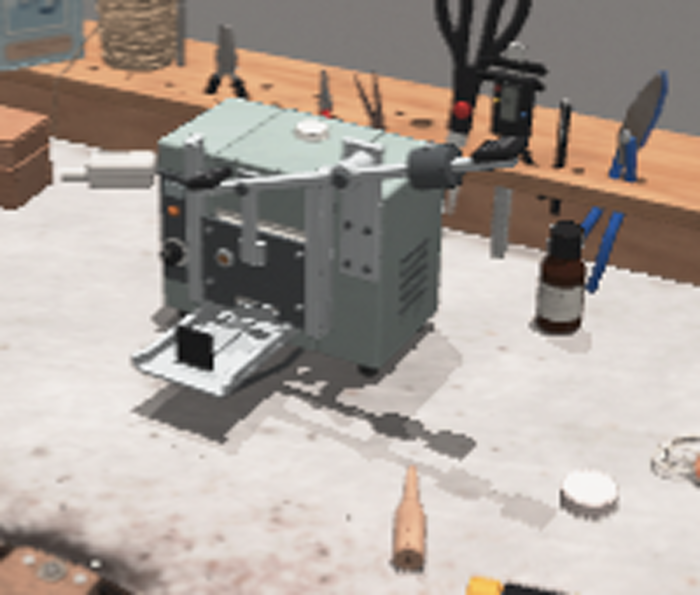

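View pics/t14.png

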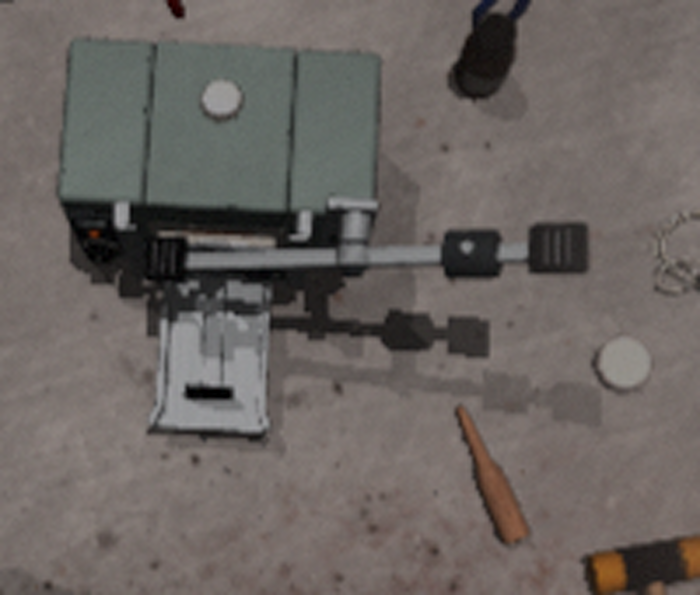

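Run:
```python
from h import *
a=cv2.imread("pics/top0.png");b=capture("top")[:,:,::-1]
d=cv2.absdiff(a,b).max(2)
print("lever/door/bystander diff",[(d[y0:y1,x0:x1]>40).sum() for x0,y0,x1,y1 in((235,160,375,192),(325,200,400,275),(160,245,190,275))])
a=cv2.imread("pics/scene0.png");b=capture("scene")[:,:,::-1];d=cv2.absdiff(a,b).max(2)
print("scene lever+door",(d[170:220,240:360]>40).sum())
T=lambda x,y:(200+(x+.5)/3.5-.5,110+(y+.5)/3.5-.5)
print("tab top centre",w2k(on("top",T(209,392),.079)),"before",w2k(on("top",T(202,525),.079)))
print(get_state()['joint_velocities'].round(3))
```

```text
lever/door/bystander diff [np.int64(0), np.int64(0), np.int64(387)]
scene lever+door 8
tab top centre [-103.28876384    1.82626894   79.        ] before [-201.05378736    1.54247948   79.        ]
[ 0.016 -0.003  0.014 -0.001 -0.001 -0.002 -0.   ]
```

```bash
python3 -m handwheel '[{"translation":[0,0,0],"turn":[0,0,0],"gripper":0},{"translation":[0,0,0],"turn":[0,0,0],"gripper":0}]'; python3 look.py top t15 0 0 560 420 1.4; python3 look.py scene s15 0 0 560 420 1.4
```

```text
t: 18.28
eef_pos: [0.4864, 0.3119, 0.4923]
tool_rot: [-0.488, 0.511, 0.488, 0.511]
contact_force: [-0.5, 0.5, 0.3]
opening: 0.0
```

View pics/t15.png

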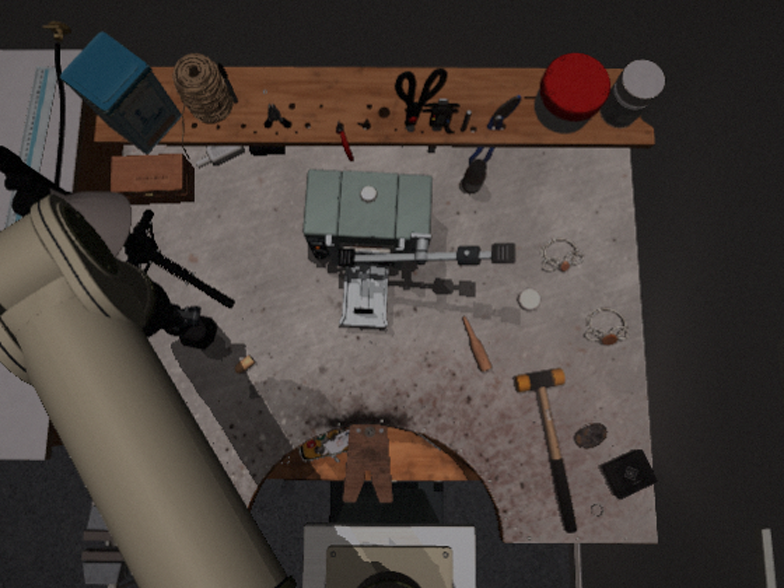

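View pics/s15.png

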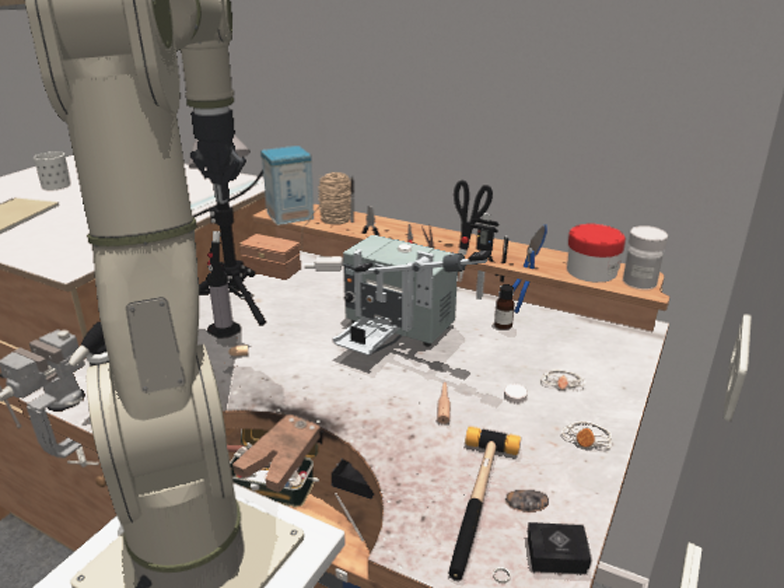

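```bash
python3 -c "
from cell import *
print(close_job())"
```

```text
the job is handed in; nothing more can be done
None
```

The kiln is loaded and shut, and the job was handed in at about 18.4 s with the arm clear and the wrist force reading near zero. With the gripper shut I pressed the outer lever pad down to its stop (about 25 N). I then pushed the tab straight in until the tray met the back wall (about 16 N), and pressed the inner pad down to its stop (about 24 N).

**Lever and door:** the overhead picture matches the door-shut starting picture over the lever and door with no changed pixels. The angled view differed by only 8 pixels there.

**Tray:** the tab measures at x of about -103 mm, 98 mm further in than at the start. The expected home position is -104 mm, so the difference is within calibration.

**Rings:** both were lying on the tray pad in the pictures taken just before the door came down. They can't be seen now that it is shut.

**Things round the kiln:** the clamp and borax tablet show no change. The finger protector check did flag a change, but the pictures show only the arm's shadow over it, and it is still in its original place.

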